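Check a dryer roller axle in the bench caliper

ROBOT

A 7-joint arm with a two-finger parallel gripper is mounted at the origin on the work surface. World frame = base frame: x ahead of the robot, y to its left, z up, the work surface at z = 0. Lengths are in m, angles in rad, forces in N, time in s.
With the tool pointing down it reaches from about 0.35 to 0.9 m from the base axis. Payload 8.1 kg.
Tool frame: the origin (TCP) lies between the finger pads; the fingertips stand ahead of it and the grasp point (between the pads) is the TCP (arm.nose_length is the z of the fingertips in the tool frame, in m); z points along the fingers, y is the line along which they close (so a half turn about z gives the same grasp; the last joint's range is limited). The gripper opens to 92 mm and grips with 3 to 60 N. Pads are 19 mm wide; open, the fingers measure 130 mm over their backs; the gripper's body (75 mm by 190 mm) begins 47 mm behind the grasp point.
Start: joints at [1.042, 0.434, 0.025, 1.573, -0.012, 1.134, -0.075], TCP at [0.258, -0.569, 0.222] pointing down, gripper open.
Joint ranges: [-2.62, 2.62], [-0.44, 2.09], [-1.27, 1.32], [0.08, 2.57], [-1.32, 4.46], [0.12, 2], [-2.74, 2.74]. Speed limits (rad/s): [2.22, 2.22, 3.01, 3.01, 3.14, 3.14, 3.14].

INTERFACE

Orientations are given as a rotation vector (axis times angle).
In Python, from cell import sensors, optics, arm gives the robot as it stands.
- The arm moves only by the tool arm_command, never from a script. Its argument "deltas" is one flat list of numbers, 7 for each row, row after row: the turn, a rotation vector about the world's x, y, z as a fraction of full scale, then the shift along the world's x, y, z as a fraction of full scale, then the finger opening in mm, from 0 to 91.8. In form: [wx, wy, wz, dx, dy, dz, fingers, wx, wy, wz, dx, dy, dz, fingers, ...]. A call has 1 to 20 rows; each row is the pose to reach, as a shift and turn from the pose commanded when the call began; what a row does not reach only later rows make up. Full scale, the value 1, is 1 m for a shift and 90 degrees for a turn. A row lasts 1/10 s, in which the tool goes at most 50 mm and 8.59 degrees, less where a joint would pass 70% of its speed; a pose out of reach is approached as far as the arm can. A call with a number of a shift or a turn outside -1 to 1 is refused whole. A call with a gripper value outside its range is refused whole. The fingers move at their own pace and stop on an object; "force" is the grip in N (left out, the last holds). Time passes only in rows, so rows that repeat a pose let the fingers close. It gives the time, the measured TCP pose, the force, the opening and the grip force at its end, in the units of the state.
- sensors.observe(): the state, without advancing time (a new reading comes with each control period).
- optics.get_image(name): name is "side" or "top" or "wrist"; returns the picture (384x512x3 uint8, blue, green, red); there is no depth.
- optics.calibration(name): a dict with "camera_matrix" (3x3 intrinsics, pixels), "rvec" (rotation vector, rad) and "tvec" (3), from world to camera coordinates, as OpenCV has them. Camera axes: x right, y down, z forward; pixel columns grow to the right and rows downward; lengths in m; the calibration is good to about 2 mm. A picture is of the moment at which its call begins: read the wrist's pose just before it. calibration takes no time and is no camera call; for the wrist camera it gives the pose at the moment of the call.
- arm.sign_off(): hands the job in; it is judged then, once.
The state is a dict: "clock": time; "joints": joint angles; "dq": joint speeds; "joint_efforts": joint torques, N m; "position": TCP position; "ee_rot": TCP orientation; "force": force on the tool from outside, world axes, zero at the start; "ft_torque": the same for the moment, N m; "width": opening from 0.0 (shut) to 1.0 (fully open); "gripper_force": force on a finger pad.
Only numpy, scipy, OpenCV 4.12 (cv2) and the standard library are available. Lean on these libraries where they do the work, as an engineer would, in place of code of your own. Each camera call takes 0.05 s, during which the arm holds its last target. There are 200 camera calls.

TASK

Pick out the dryer axle with the thick round foot (not the slim one, not the square-footed one) and stand it upright on the caliper's bed, midway across it, between the two jaws. Then slide the moving jaw shut until the foot is gently but firmly held against both jaws, without forcing it, and leave the jaw closed on the axle.

Things in the scene. Friction and masses are not known exactly. Their poses are not given: they have to be found in the camera images.
- caliper: Steel bench caliper, fixed. Origin: at counter level under the bed's centre line; y along the bed (closing direction), x across, z up. Bed 100 mm wide (x -50 to 50), y -170 to 100, top at z = 12 mm. Fixed dark jaw block at the +y end: inner face at y = 60, x -25 to 25, top at z = 40. Strip at x = 40 is look only. Stand the axle within 15 mm of x = 0.
- jaw: Dark carriage on the bed, axes as the caliper's, slides along caliper y from -90 mm (open) to -5. Origin: counter level under its thumb post. Contact face 50 mm ahead (+y), 50 mm wide, z 13 to 40. Opening = 10 mm - its y: 80 to 100 at start, 44 shut on the axle. Friction 2.5 N, up to 8 N pushing the axle; stays where left. 8 to 15 N on the post holds the axle; over 60 N on it is forcing.
- thumb_post (a point): Grip point on the moving jaw's upright round steel thumb post, on its axis, 64 mm above the counter. The post is 18 mm in diameter, from 40 mm (carriage top) to 82 mm above the counter; pinch it from above or push it. Behind it the carriage ends 15 mm away.
- axle: Turned steel axle, upright: round foot 44 mm diameter, 32 mm high; neck 20 mm diameter above it up to 88 mm, dark ring near its top; 0.4 kg, loose. Origin: centre of its underside, z up. Two bystanders have the same neck and height but a slim round foot (30 mm) or a square foot (44 mm); the three stand in any order, at least 90 mm apart centre to centre.
Mind the look-alikes: they are no part of the job. Leave any pink look-alike of the axle alone.

How it is judged:
By the outcome, as a careful person would: the job done as asked, in the order asked, and still so for the second after the job is handed in, with the robot touching nothing.
It also fails if it takes over 48 s, if anything falls off the work surface, if the arm or the gripper's body presses on something with over 40 N, if the wrist force passes 120 N, or if a joint passes its speed limit or range.

## Working session

There is one attempt and no reset: what is moved stays moved. The work goes in short steps, Python scripts to look and compute and a tool call to move; the robot and the scene stay as the last step left them, time stands still between calls to the robot, and variables do not carry over. Pictures are saved under pics/ and viewed, at most 10 in all, crops included, and the job is handed in when it is done.

Besides the shell and the picture viewer there is one more tool, called after "Request:" as name(argument=value, ...) on one line, values as JSON. arm_command: Moves the arm, as the interface text tells. Its arguments: {"type":"object","properties":{"deltas":{"type":"array","items":{"type":"number"}},"force":{"type":"number"}},"required":["deltas"]}

```bash
ls; mkdir -p pics
python3 - <<'E'
from cell import sensors, optics, arm
import cv2, numpy as np
s=sensors.observe(); print(s['clock'],s['position'],s['ee_rot'],s['width'],arm.nose_length)
for n in ['side','top']:
    im=optics.get_image(n); cv2.imwrite(f'pics/{n}0.png',im)
    c=optics.calibration(n); R=cv2.Rodrigues(np.array(c['rvec'],float))[0]; print(n,c['camera_matrix'],(-R.T@np.array(c['tvec']).ravel()),R[2])
a=cv2.imread('pics/side0.png');b=cv2.imread('pics/top0.png')
E
```

```text
pics
0.0 [ 0.25786209 -0.56879072  0.2216609 ] [-3.06928862e+00 -6.63354006e-01  7.58861758e-04] 0.9978726174098003 0.019
side [[408.45089672   0.         255.55163323]
 [  0.         408.45089672 189.45232144]
 [  0.           0.           1.        ]] [0.36294021 0.47206814 0.72075479] [ 0.17113594 -0.60580632 -0.77698854]
top [[379.35438961   0.         252.59302042]
 [  0.         379.35438961 194.67415035]
 [  0.           0.           1.        ]] [ 0.43232267 -0.07274245  0.82769219] [ 0.13515771  0.02587862 -0.99048609]
```

View pics/top0.png

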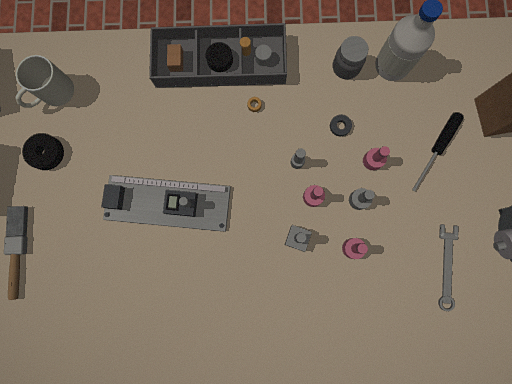

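View pics/side0.png

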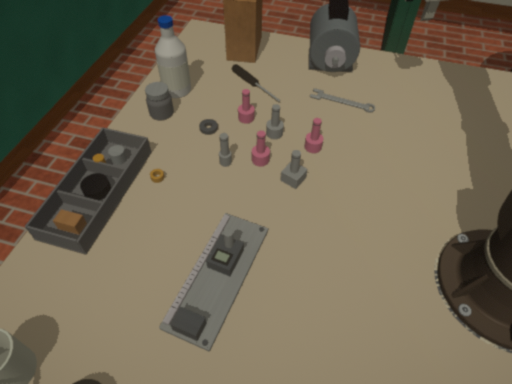

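The top view shows the target, with its round grey foot, at about (360,200). The slim one is at (298,160) and the square one at (298,238), with pink decoys at (376,157), (315,195) and (356,248). The caliper spans (104–230, 177–230), with the fixed jaw at (115,197), the carriage at (181,203) and the post at about (184,201). Next I'll zoom in to measure.

```bash
cat > h.py <<'E'
import cv2, numpy as np
from cell import sensors, optics, arm
def ray(c,uv,z):
    K=np.array(c['camera_matrix'],float); R=cv2.Rodrigues(np.array(c['rvec'],float))[0]; C=-R.T@np.array(c['tvec'],float).ravel()
    d=R.T@np.linalg.inv(K)@np.array([uv[0],uv[1],1.]); return C+d*(z-C[2])/d[2]
def proj(c,p):
    return cv2.projectPoints(np.array(p,float).reshape(-1,1,3),np.array(c['rvec'],float),np.array(c['tvec'],float),np.array(c['camera_matrix'],float),None)[0].reshape(-1,2)
E
python3 - <<'E'
import cv2,numpy as np
b=cv2.imread('pics/top0.png')
x=cv2.resize(b[165:245,95:240],None,fx=5,fy=5,interpolation=cv2.INTER_CUBIC)
y=cv2.resize(b[140:260,270:400],None,fx=5,fy=5,interpolation=cv2.INTER_CUBIC)
cv2.imwrite('pics/cal.png',x);cv2.imwrite('pics/ax.png',y)
E
```

```text
(no output)
```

View pics/cal.png

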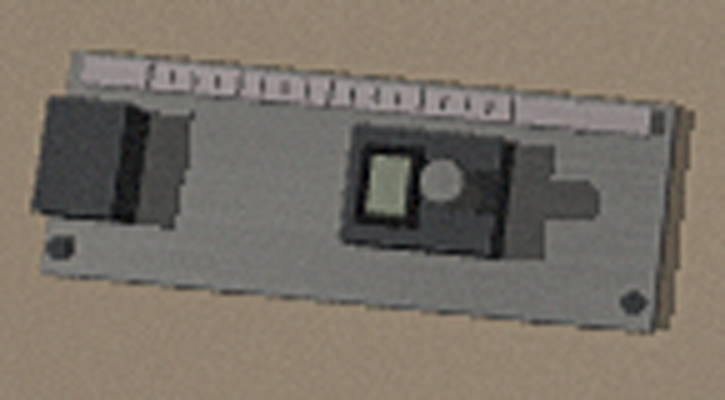

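View pics/ax.png

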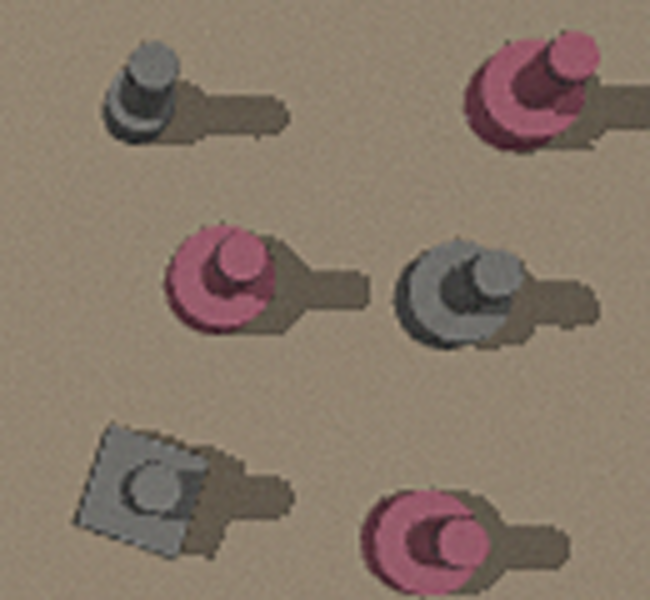

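Run:
```python
from h import *
c=optics.calibration('top')
f=lambda x,y,z,ox=95,oy=165: ray(c,((x-2)/5+ox,(y-2)/5+oy),z)
P=[f(*p,.012) for p in [(75,52),(678,105),(650,330),(42,273)]]
for p in P: print(p.round(4))
print([np.linalg.norm(P[i]-P[(i+1)%4]).round(4) for i in range(4)])
y=((P[0]+P[3])-(P[1]+P[2]))/2; y/=np.linalg.norm(y); x=((P[0]+P[1])-(P[2]+P[3]))/2
yaw=np.arctan2(-y[0],y[1]); print('yaw',np.degrees(yaw),'by x',np.degrees(np.arctan2(x[1],x[0])))
o=sum(P)/4+y*.035; ex=np.array([y[1],-y[0],0]); print('origin',o)
loc=lambda p:np.array([(p-o)@ex,(p-o)@y])
print('post',f(441,180,.082),loc(f(441,180,.082)))
print('jawface',loc(f(355,125,.04)),loc(f(342,240,.04)),'fixed',loc(f(128,105,.04)),loc(f(118,220,.04)))
g=lambda x,y,z:f(x,y,z,270,140)
print('axle',g(498,275,.088),g(463,293,.032))
for n,p in dict(slim=(153,67),sq=(155,487),pk1=(241,257),pk2=(574,57),pk3=(464,541)).items(): print(n,g(*p,.088))
```

```text
[0.594 0.264 0.012]
[ 0.5646 -0.0029  0.012 ]
[0.467 0.01  0.012]
[0.4965 0.2751 0.012 ]
[np.float64(0.2685), np.float64(0.0985), np.float64(0.2667), np.float64(0.0982)]
yaw -6.311889283145348 by x -7.021482597512054
origin [0.53436408 0.17132774 0.012     ]
post [0.52502558 0.08591317 0.082     ] [ 0.00010863 -0.08592348]
jawface [ 0.02429021 -0.03727859] [-0.02461592 -0.03787331] fixed [0.02416322 0.06053491] [-0.02486524  0.0578736 ]
axle [ 0.52873161 -0.28101827  0.088     ] [ 0.5287158  -0.28178834  0.032     ]
slim [ 0.61504385 -0.14962493  0.088     ]
sq [ 0.44882694 -0.14482237  0.088     ]
pk1 [ 0.53790394 -0.18146796  0.088     ]
pk2 [ 0.61515216 -0.315884    0.088     ]
pk3 [ 0.42621444 -0.26216072  0.088     ]
```

Request:
arm_command(deltas=[0,0,0.22,0.09,0.096,0,50,0,0,0.44,0.18,0.192,0,50,0,0,0.656,0.271,0.288,0,50,0,0,0.656,0.271,0.288,0,50,0,0,0.656,0.271,0.288,0,50,0,0,0.656,0.271,0.288,0,50,0,0,0.656,0.271,0.288,0,50,0,0,0.656,0.271,0.288,0,50,0,0,0.656,0.271,0.288,0,50,0,0,0.656,0.271,0.288,0,50,0,0,0.656,0.271,0.288,0,50,0,0,0.656,0.271,0.288,0,50,0,0,0.656,0.271,0.288,0,50])

```text
clock: 1.4
position: [0.5283, -0.2824, 0.2224]
ee_rot: [2.347, 2.088, -0.001]
force: [0.7, 0.2, -0.3]
width: 0.548
gripper_force: 0.0
```

Run:
```python
from h import *
s=sensors.observe(); print(s['clock'],s['position'],cv2.Rodrigues(s['ee_rot'])[0].round(3),s['force'])
c=optics.calibration('wrist'); im=optics.get_image('wrist'); cv2.imwrite('pics/w1.png',im)
print(proj(c,[[.529,-.281,.088],[.529,-.281,.032]]))
```

```text
1.4 [ 0.5283028  -0.28244456  0.22244683] [[ 0.117  0.993 -0.   ]
 [ 0.993 -0.117 -0.   ]
 [-0.    -0.    -1.   ]] [ 0.6659404   0.164087   -0.25521706]
[[254.64237068 177.43013512]
 [254.768585   167.30840737]]
```

View pics/w1.png

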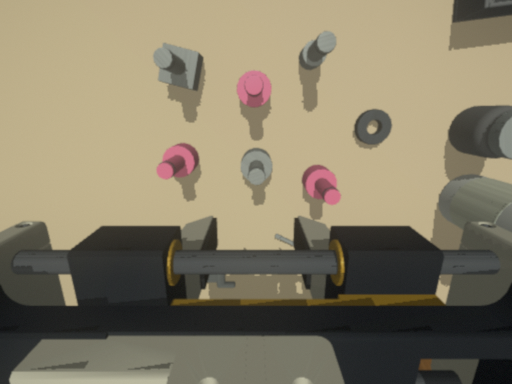

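The wrist view shows the grey round foot at (256,165) with its neck top at (257,177), within 2 px of the prediction. I'll descend and grip the neck.

Request:
arm_command(deltas=[0,0,0,0,0,-0.04,50,0,0,0,0,0,-0.08,50,0,0,0,0,0,-0.12,50,0,0,0,0,0,-0.14,50,0,0,0,0,0,-0.157,50,0,0,0,0,0,-0.157,50,0,0,0,0,0,-0.157,10,0,0,0,0,0,-0.157,10,0,0,0,0,0,-0.157,10,0,0,0,0,0,-0.157,10,0,0,0,0,0,-0.157,10,0,0,0,0,0,-0.157,10,0,0,0,0,0,-0.157,10], force=30)

```text
clock: 2.75
position: [0.5298, -0.2815, 0.0661]
ee_rot: [2.344, 2.09, 0.001]
force: [0.9, 0.1, 6.5]
width: 0.208
gripper_force: 30.0
```

Request:
arm_command(deltas=[0,0,0,0,0,0.02,10,0,0,0,0,0,0.05,10,0,0,0,0,0,0.09,10,0,0,0,0,0,0.13,10,0,0,0,0,0.02,0.15,10,0,0,0,0.001,0.05,0.15,10,0,0,0,0.002,0.09,0.15,10,0,0,0,0.003,0.13,0.15,10,0,0,0,0.003,0.17,0.15,10,0,0,0,0.004,0.21,0.15,10,0,0,0,0.005,0.25,0.15,10,0,0,0,0.006,0.29,0.15,10,0,0,0,0.007,0.33,0.15,10,0,0,0,0.007,0.37,0.15,10,0,0,0,0.008,0.41,0.15,10,0,0,0,0.009,0.445,0.15,10,0,0,0,0.009,0.47,0.15,10,0,0,0,0.009,0.485,0.15,10,0,0,0,0.009,0.485,0.15,10,0,0,0,0.009,0.485,0.15,10])

```text
clock: 4.75
position: [0.538, 0.2024, 0.2149]
ee_rot: [2.345, 2.089, -0.003]
force: [1.5, -0.4, -4.9]
width: 0.21
gripper_force: 30.0
```

Run:
```python
from h import *
s=sensors.observe(); print(s['clock'],s['position'],cv2.Rodrigues(s['ee_rot'])[0].round(3),s['force'],s['width'])
im=optics.get_image('wrist');t=optics.get_image('side'); cv2.imwrite('pics/w2.png',np.hstack([im[:,60:450],cv2.resize(t[150:350,120:330],None,fx=1.92,fy=1.92)]))
```

```text
4.75 [0.53803624 0.20235812 0.21490208] [[ 0.115  0.993 -0.001]
 [ 0.993 -0.115 -0.002]
 [-0.002 -0.001 -1.   ]] [ 1.48099656 -0.41745005 -4.85896527] 0.21015849375543325
```

View pics/w2.png

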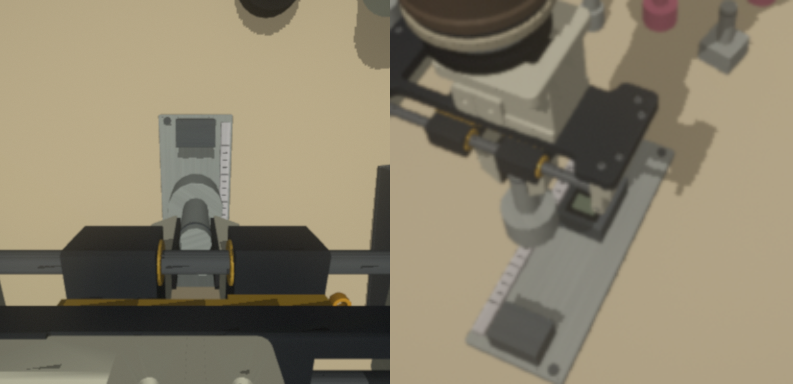

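The axle is held upright over the bed. The wrist view puts the bed's end corners at full-image (220,115) and (291,115) and the fixed jaw at (237–275, 119–148). I'll check these against the caliper estimate.

Run:
```python
from h import *
c=optics.calibration('wrist'); o=np.array([.5344,.1713,0]);a=np.radians(6.5);ey=np.array([np.sin(a),np.cos(a),0]);ex=np.array([np.cos(a),-np.sin(a),0])
L=lambda x,y,z:o+ex*x+ey*y+[0,0,z]
print(proj(c,[L(-.05,.1,.012),L(.05,.1,.012),L(-.025,.06,.04),L(.025,.06,.04),L(-.025,.06,.012),L(.025,.06,.012),L(-.025,.1,.04)]).round(1))
im=cv2.imread('pics/w2.png'); print(im[105:170,195].sum(1)//3); print(im[112:118].mean(2).astype(int)[:,152:170]); print((im[170].mean(1).astype(int))[150:170],(im[170].mean(1).astype(int))[222:240], proj(c,[L(-.05,.03,.012),L(.05,.03,.012)]))
```

```text
[[216.4 115.4]
 [291.3 115.2]
 [234.3 148.3]
 [273.4 148.2]
 [235.8 145.4]
 [272.1 145.3]
 [233.4 115.8]]
[163 164 163 162 162 162 162 161 152 137 136 137 128 101  77  80  82  83
  82  81  82  80  81  81  80  82  81  81  82  81  82  81  81  82  80  82
  81  80  79  81  81  80  86  95  95  96  95  95  95  95  95  97 113 134
 138 137 137 137 137 138 137 137 137 136 138]
[[164 163 162 162 163 162 163 163 163 161 161 162 161 162 162 162 161 162]
 [163 164 163 164 163 162 163 162 158 153 153 153 152 153 153 153 154 152]
 [163 163 163 163 163 163 159 153 145 139 138 137 138 138 137 139 137 139]
 [164 164 163 163 163 158 147 139 137 135 135 135 136 135 135 135 136 135]
 [164 163 164 163 162 151 136 134 137 133 127 131 135 131 125 123 124 133]
 [164 163 163 163 162 151 136 136 138 131 122 126 124 112  97  91  98 113]]
[163 163 163 163 162 164 163 163 163 162 150 138 139 140 139 137 136 137
 137 135] [168 170 170 170 174 175 165 143 127 143 160 163 163 162 163 162 162 163] [[218.59149496 166.81307468]
 [289.52540065 166.6454145 ]]
```

Request:
arm_command(deltas=[0,0,0,0.001,0.003,-0.03,10,0,0,0,0.001,0.003,-0.06,10,0,0,0,0.001,0.003,-0.09,10,0,0,0,0.001,0.003,-0.11,10,0,0,0,0.001,0.003,-0.122,10,0,0,0,0.001,0.003,-0.13,10,0,0,0,0.001,0.003,-0.133,10,0,0,0,0.001,0.003,-0.135,10,0,0,0,0.001,0.003,-0.135,10,0,0,0,0.001,0.003,-0.135,10])

```text
clock: 5.85
position: [0.5395, 0.207, 0.0812]
ee_rot: [2.345, 2.09, 0.002]
force: [-0.4, 0.7, -2.7]
width: 0.208
gripper_force: 30.0
```

Request:
arm_command(deltas=[0,0,0,0,0,-0.001,10,0,0,0,0,0,-0.002,10,0,0,0,0,0,-0.002,10,0,0,0,0,0,-0.003,10,0,0,0,0,0,-0.003,10,0,0,0,0,0,-0.003,10])

```text
clock: 6.45
position: [0.5395, 0.2069, 0.0782]
ee_rot: [2.345, 2.09, 0.001]
force: [-2.5, -1.6, 5.2]
width: 0.21
gripper_force: 30.0
```

Contact: the vertical force went from -2.7 to +5.2 N. I'll release and lift.

Request:
arm_command(deltas=[0,0,0,0,0,0,50,0,0,0,0,0,0,50,0,0,0,0,0,0,50,0,0,0,0,0,0,50,0,0,0,0,0,0,50,0,0,0,0,0,0.02,50,0,0,0,0,0,0.05,50,0,0,0,0,0,0.09,50,0,0,0,0,0,0.13,50,0,0,0,0,-0.04,0.13,50,0,0,0,0,-0.08,0.13,50,0,0,0,0,-0.12,0.13,50,0,0,0,0,-0.15,0.13,50,0,0,0,0,-0.15,0.13,50,0,0,0,0,-0.15,0.13,50,0,0,0,0,-0.15,0.13,50])

```text
clock: 8.05
position: [0.5391, 0.0582, 0.2075]
ee_rot: [-2.343, -2.092, -0.001]
force: [0.1, -0.1, -0.6]
width: 0.545
gripper_force: 0.0
```

Run:
```python
from h import *
s=sensors.observe(); print(s['clock'],s['position'],cv2.Rodrigues(s['ee_rot'])[0].round(3),s['force'],s['width'])
c=optics.calibration('wrist')
o=np.array([.5344,.1713,0]);a=np.radians(6.5);ey=np.array([np.sin(a),np.cos(a),0]);ex=np.array([np.cos(a),-np.sin(a),0])
L=lambda x,y,z:o+ex*x+ey*y+[0,0,z]
print('post',proj(c,[L(0,-.086,.082)]),'axle',proj(c,[L(0,.034,.1)]))
im=optics.get_image('wrist'); cv2.imwrite('pics/w3.png',im)
```

```text
8.05 [0.539103   0.05820666 0.20754805] [[ 0.113  0.994  0.   ]
 [ 0.994 -0.113  0.001]
 [ 0.001  0.    -1.   ]] [ 0.08410854 -0.09573615 -0.58176705] 0.5453847622169955
post [[238.26465395 158.09860482]] axle [[234.83601656  30.67453543]]
```

View pics/w3.png

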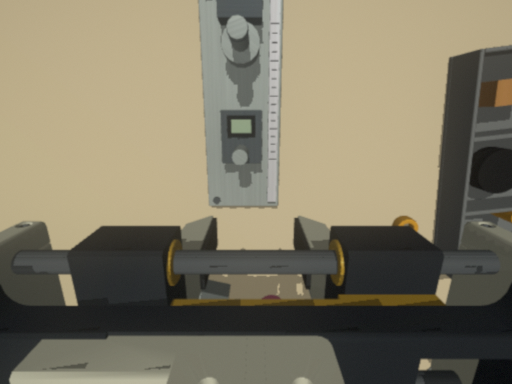

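The axle stands at (237,27) and the post is at (240,157), within 2 px of the prediction. I'll close the fingers, descend behind the post and then push.

Request:
arm_command(deltas=[0,0,0,-0.016,-0.003,0,0,0,0,0,-0.016,-0.003,-0.03,0,0,0,0,-0.016,-0.003,-0.06,0,0,0,0,-0.016,-0.003,-0.09,0,0,0,0,-0.016,-0.003,-0.12,0,0,0,0,-0.016,-0.003,-0.14,0,0,0,0,-0.016,-0.003,-0.14,0,0,0,0,-0.016,-0.003,-0.14,0,0,0,0,-0.016,-0.003,-0.14,0], force=10)

```text
clock: 9.0
position: [0.5241, 0.0546, 0.0687]
ee_rot: [2.344, 2.091, 0.003]
force: [0.0, -0.2, 1.1]
width: 0.008
gripper_force: 0.0
```

Request:
arm_command(deltas=[0,0,0,0.0006,0.005,0,0,0,0,0,0.0011,0.01,0,0,0,0,0,0.0017,0.015,0,0,0,0,0,0.0023,0.02,0,0,0,0,0,0.0028,0.025,0,0,0,0,0,0.0034,0.03,0,0,0,0,0,0.004,0.035,0,0,0,0,0,0.0045,0.04,0,0,0,0,0,0.0051,0.045,0,0,0,0,0,0.0057,0.05,0,0,0,0,0,0.0057,0.05,0,0,0,0,0,0.0057,0.05,0])

```text
schema error: expected a multiple of 7 numbers
```

Run:
```python
from h import *
im=optics.get_image('side'); cv2.imwrite('pics/s3.png',cv2.resize(im[190:350,150:310],None,fx=3.5,fy=3.5))
```

```text
(no output)
```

View pics/s3.png

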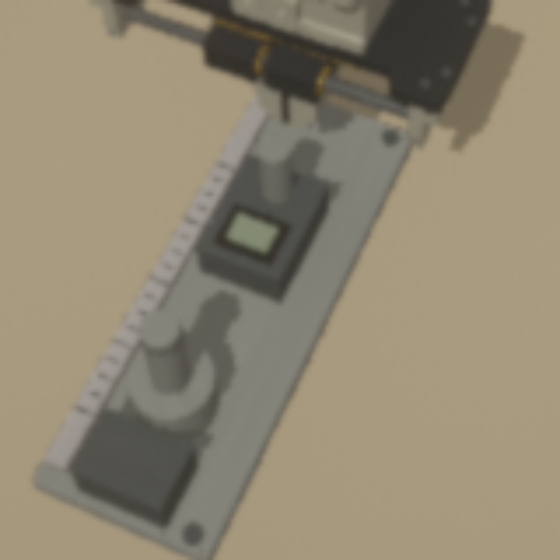

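The move was refused for a miscounted list, so nothing moved. The picture shows the fingers at (285,100) behind the post at (277,175), and the axle upright at (170,370) beside the fixed jaw. I'll send the push again.

Request:
arm_command(deltas=[0,0,0,0.0006,0.005,0,0,0,0,0,0.0011,0.01,0,0,0,0,0,0.0017,0.015,0,0,0,0,0,0.0023,0.02,0,0,0,0,0,0.0028,0.025,0,0,0,0,0,0.0034,0.03,0,0,0,0,0,0.004,0.035,0,0,0,0,0,0.0045,0.04,0,0,0,0,0,0.0051,0.045,0,0,0,0,0,0.0057,0.05,0,0,0,0,0,0.0057,0.05,0,0])

```text
clock: 10.15
position: [0.5289, 0.105, 0.0674]
ee_rot: [-2.344, -2.092, -0.001]
force: [0.3, -0.0, -0.0]
width: 0.004
gripper_force: 0.0
```

Request:
arm_command(deltas=[0,0,0,0.0003,0.002,0,0,0,0,0,0.0005,0.004,0,0,0,0,0,0.0007,0.006,0,0])

```text
clock: 10.45
position: [0.5293, 0.1096, 0.0673]
ee_rot: [-2.345, -2.09, 0.001]
force: [-1.0, -3.7, -0.1]
width: 0.007
gripper_force: 1.3
```

Run:
```python
from h import *
print(sensors.observe()['force'])
im=optics.get_image('side'); cv2.imwrite('pics/s4.png',cv2.resize(im[190:350,150:310],None,fx=3.5,fy=3.5))
```

```text
[-0.95773222 -3.66588974 -0.10585747]
```

View pics/s4.png

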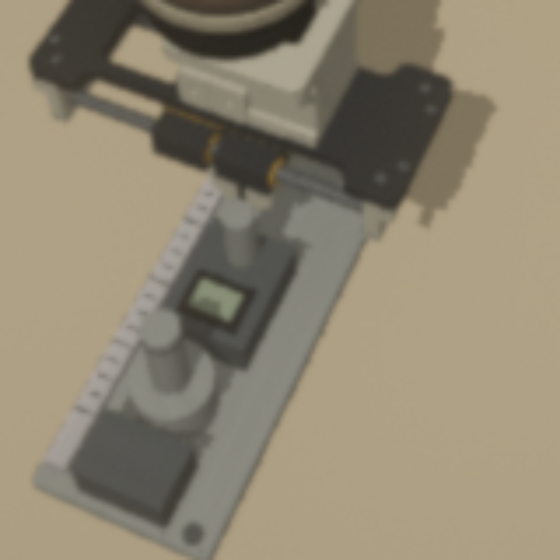

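The jaw has moved and its face is close to the foot, with the post at (238,215) and the axle at (172,375). Pushing with about 3.7 N. I'll go on in small steps, watching the force.

Request:
arm_command(deltas=[0,0,0,0.0001,0.001,0,0,0,0,0,0.0002,0.002,0,0,0,0,0,0.0003,0.003,0,0,0,0,0,0.0005,0.004,0,0])

```text
clock: 10.9
position: [0.5299, 0.1138, 0.0674]
ee_rot: [-2.345, -2.09, 0.0]
force: [-1.5, -2.5, 0.3]
width: 0.005
gripper_force: 1.3
```

Request:
arm_command(deltas=[0,0,0,0.0001,0.001,0,0,0,0,0,0.0002,0.002,0,0])

```text
clock: 11.1
position: [0.5301, 0.1159, 0.0674]
ee_rot: [-2.345, -2.09, 0.0]
force: [-0.2, -2.6, 1.3]
width: 0.007
gripper_force: 1.3
```

Request:
arm_command(deltas=[0,0,0,0.0001,0.001,0,0,0,0,0,0.0002,0.002,0,0])

```text
clock: 11.3
position: [0.5303, 0.1172, 0.0674]
ee_rot: [2.345, 2.09, -0.001]
force: [-1.7, -4.7, 0.6]
width: 0.004
gripper_force: 2.4
```

Request:
arm_command(deltas=[0,0,0,0.0001,0.001,0,0,0,0,0,0.0001,0.001,0,0])

```text
clock: 11.5
position: [0.5304, 0.1187, 0.0674]
ee_rot: [2.345, 2.09, -0.0]
force: [-1.3, -3.4, 0.4]
width: 0.008
gripper_force: 2.2
```

Request:
arm_command(deltas=[0,0,0,0.0001,0.001,0,0,0,0,0,0.0001,0.001,0,0])

```text
clock: 11.7
position: [0.5305, 0.1193, 0.0673]
ee_rot: [2.345, 2.09, -0.001]
force: [-1.0, -5.3, 0.7]
width: 0.004
gripper_force: 2.9
```

Request:
arm_command(deltas=[0,0,0,0.0001,0.001,0,0,0,0,0,0.0001,0.001,0,0])

```text
clock: 11.9
position: [0.5305, 0.1194, 0.0673]
ee_rot: [2.345, 2.089, -0.003]
force: [-2.1, -8.2, 2.1]
width: 0.004
gripper_force: 4.1
```

Request:
arm_command(deltas=[0,0,0,0.0001,0.001,0,0,0,0,0,0.0001,0.001,0,0])

```text
clock: 12.1
position: [0.5305, 0.1195, 0.0673]
ee_rot: [2.346, 2.088, -0.004]
force: [-2.2, -10.6, 3.9]
width: 0.005
gripper_force: 5.3
```

Request:
arm_command(deltas=[0,0,0,0,0.0005,0,0,0,0,0,0,0.0005,0,0])

```text
clock: 12.3
position: [0.5305, 0.1196, 0.0673]
ee_rot: [2.346, 2.087, -0.005]
force: [-2.4, -11.6, 3.8]
width: 0.006
gripper_force: 5.9
```

It is firm at about 12 N with no further motion. I'll hold briefly, then back off and lift clear.

Request:
arm_command(deltas=[0,0,0,0,0,0,0,0,0,0,0,0,0,0,0,0,0,0,0,0,0,0,0,0,-0.001,-0.005,0,0,0,0,0,-0.002,-0.015,0,0,0,0,0,-0.003,-0.03,0,0,0,0,0,-0.003,-0.03,0.03,0,0,0,0,-0.003,-0.05,0.07,0,0,0,0,-0.003,-0.09,0.11,0,0,0,0,-0.003,-0.13,0.15,0,0,0,0,-0.003,-0.17,0.15,0,0,0,0,-0.003,-0.2,0.15,0,0,0,0,-0.003,-0.2,0.15,0,0,0,0,-0.003,-0.2,0.15,0])

```text
clock: 13.7
position: [0.5276, -0.0787, 0.2174]
ee_rot: [-2.347, -2.088, -0.001]
force: [-1.3, 1.1, -0.0]
width: 0.009
gripper_force: 0.0
```

Run:
```python
from h import *
print(sensors.observe()['force'])
a=optics.get_image('side');b=optics.get_image('top'); cv2.imwrite('pics/f.png',np.hstack([cv2.resize(a[210:350,160:280],(343,400)),cv2.resize(b[165:245,95:185],(450,400),interpolation=cv2.INTER_CUBIC)]))
```

```text
[-1.26707632  1.07843217 -0.04139811]
```

View pics/f.png

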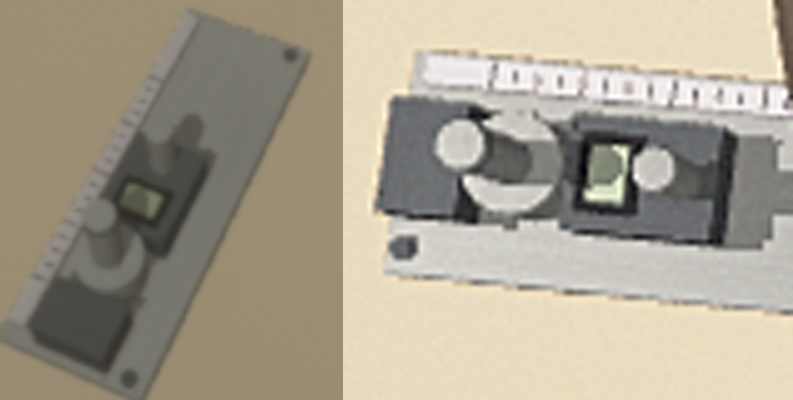

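The axle stands upright, centred between the jaws, with its foot against the fixed jaw (about (515,165) in the right panel) and the moving jaw behind it. I'll check the numbers.

Run:
```python
from h import *
c=optics.calibration('top')
f=lambda x,y,z: ray(c,((x-2)/5+95,(y-2)/5+165),z)
p0,p1,ax,fj=f(441,180,.082),f(313,170,.082),f(117,143,.1),f(123,160,.04)
o=np.array([.5344,.1713,0]);a=np.radians(6.5);ey=np.array([np.sin(a),np.cos(a),0]);ex=np.array([np.cos(a),-np.sin(a),0])
for p in (p0,p1,ax,fj): print(((p-o)@ex).round(4),((p-o)@ey).round(4))
```

```text
0.0004 -0.0859
-0.0004 -0.0342
0.0012 0.0388
0.0004 0.0594
```

The jaw is at y = -34.2 mm (44 mm opening) and the axle is at x ≈ 1 mm, y ≈ 38 mm, as they should be.

```bash
python3 -c "
from cell import arm; print(arm.sign_off())"
```

```text
the job is handed in; nothing more can be done
None
```

The thick round-footed axle stands upright on the bed, about 1 mm off its centre line, with the jaw closed on it (44 mm opening, about 12 N push) and the arm clear; the job was handed in at about 14 s.

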